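# Start the drying timers in painting order

## Task

The boards were painted red, then white, then green: start their drying timers in that same order by pressing down the button on top of the red, then the white, then the green timer with a light fingertip until it stays well down (half-way is enough). Press gently, do not pick up, tip or shove the timers, leave the yellow timer's button up, keep off the wet boards and leave the other things where they are.

Things in the scene. Friction and masses are not known exactly. Their poses are not given: they have to be found in the camera images.
- red_timer: the red drying timer: a loose round black case (about 200 to 320 g, 72 mm across the foot, 60 mm across the top, 42 mm high) with a red stripe round its foot and a red push-button cap on top; origin at the centre of its underside, z up
- red_cap (a point): centre of the top face of the red timer's button cap (a flat disc 34 mm across, 6 mm thick); 64 mm above the timer's underside when up, and it moves down with the button
- red_button (a joint): how far the red timer's button is pressed straight down, in m: 0 up (not running), 0.016 at its stop. It takes about 3.6 N to start moving, 5.3 N at half-way and 7 N just before the stop, where it turns hard (stop short of that: a push over 25 N is too rough); it stays wherever it is left and does not spring back. Beyond 0.005 the timer is running
- white_timer: the white drying timer: a loose round black case (about 200 to 320 g, 72 mm across the foot, 60 mm across the top, 42 mm high) with a white stripe round its foot and a white push-button cap on top; origin at the centre of its underside, z up
- white_cap (a point): centre of the top face of the white timer's button cap (a flat disc 34 mm across, 6 mm thick); 64 mm above the timer's underside when up, and it moves down with the button
- white_button (a joint): how far the white timer's button is pressed straight down, in m: 0 up (not running), 0.016 at its stop. It takes about 3.6 N to start moving, 5.3 N at half-way and 7 N just before the stop, where it turns hard (stop short of that: a push over 25 N is too rough); it stays wherever it is left and does not spring back. Beyond 0.005 the timer is running
- green_timer: the green drying timer: a loose round black case (about 200 to 320 g, 72 mm across the foot, 60 mm across the top, 42 mm high) with a green stripe round its foot and a green push-button cap on top; origin at the centre of its underside, z up
- green_cap (a point): centre of the top face of the green timer's button cap (a flat disc 34 mm across, 6 mm thick); 64 mm above the timer's underside when up, and it moves down with the button
- green_button (a joint): how far the green timer's button is pressed straight down, in m: 0 up (not running), 0.016 at its stop. It takes about 3.6 N to start moving, 5.3 N at half-way and 7 N just before the stop, where it turns hard (stop short of that: a push over 25 N is too rough); it stays wherever it is left and does not spring back. Beyond 0.005 the timer is running
- yellow_timer: the yellow drying timer: a loose round black case (about 200 to 320 g, 72 mm across the foot, 60 mm across the top, 42 mm high) with a yellow stripe round its foot and a yellow push-button cap on top; origin at the centre of its underside, z up
- yellow_cap (a point): centre of the top face of the yellow timer's button cap (a flat disc 34 mm across, 6 mm thick); 64 mm above the timer's underside when up, and it moves down with the button
- yellow_button (a joint): how far the yellow timer's button is pressed straight down, in m: 0 up (not running), 0.016 at its stop. It takes about 3.6 N to start moving, 5.3 N at half-way and 7 N just before the stop, where it turns hard (stop short of that: a push over 25 N is too rough); it stays wherever it is left and does not spring back. Beyond 0.005 the timer is running
- red_board: loose wet board painted red on top, lying on the gold tray at the back of the table, 110 x 80 x 18 mm; origin at the centre of its underside
- white_board: loose wet board painted white on top, lying on the gold tray at the back of the table, 110 x 80 x 18 mm; origin at the centre of its underside
- green_board: loose wet board painted green on top, lying on the gold tray at the back of the table, 110 x 80 x 18 mm; origin at the centre of its underside
- tray: fixed gold drying tray, 150 x 360 mm, 4 mm thick with a 10 mm high rim, beyond the timers; origin at the centre of its underside
- paint_jar: loose closed jar with a white lid and blue label, 56 mm across, 70 mm high; origin at the centre of its underside
- glue: loose white glue bottle with an orange cap, 44 mm across, 90 mm high; origin at the centre of its underside
- brush: loose paint brush, 180 mm long, lying on the table roughly along x; its own x axis runs along it; origin under it
- offcuts: loose offcut block of two glued boards, 100 x 60 x 34 mm; origin at the centre of its underside
Mind the look-alikes: they are no part of the job. Leave any pink, purple or turquoise look-alike of the red_timer alone.

How it is judged:
By the outcome, as a careful person would: the job done as asked, in the order asked, and still so for the second after the job is handed in, with the robot touching nothing.
It also fails if it takes over 38 s, if anything falls off the work surface, if the arm or the gripper's body presses on something with over 40 N, if the wrist force passes 120 N, or if a joint passes its speed limit or range.

## Robot

A 6-joint arm with a two-finger parallel gripper is mounted at the origin on the work surface. World frame = base frame: x ahead of the robot, y to its left, z up, the work surface at z = 0. Lengths are in m, angles in degrees, forces in N, time in s.
With the tool pointing down it reaches from about 0.35 to 0.875 m from the base axis. Payload 4.2 kg.
Tool frame: the origin (TCP) lies on the front face of the gripper's body, between the roots of the fingers; the fingertips stand 70 mm ahead of it and the grasp point (between the pads) lies 51 mm ahead of it; x points along the fingers, y is the direction in which the jaws open and shut, and the axes are right-handed (so a half turn about x gives the same grasp; the last joint's range is limited). The gripper opens to 87 mm and grips with 3 to 60 N. Pads are 19 mm wide; open, the fingers measure 117 mm over their backs; the gripper's body (75 mm by 190 mm) begins 51 mm behind the grasp point.
Start: joints at [80.879, 22.042, 0.453, 0, -68.411, -14.817], TCP at [0.254, 0.571, 0.292] pointing down, gripper open.
Joint ranges: [-179.83, 179.83], [-69.29, 118.12], [-61.27, 80.66], [-181.25, 117.63], [-171.15, -9.14], [-177.46, 177.46]. Speed limits (degrees/s): [159.86, 159.86, 180, 180, 180, 180].

## Interface

Orientations are given as a 3x3 rotation matrix whose columns are the frame's x, y, z axes.
In Python, from station import r, viewer, spotter gives the robot as it stands.
- The arm moves only by the tool move_arm, never from a script. Its argument "series" is a list that holds one entry, the list of rows, each a list of 7 numbers: the turn, a rotation vector about the world's x, y, z scaled (see below), then the shift along the world's x, y, z scaled (see below), then the opening, from 0 (shut) to 1 (fully open). A call has 1 to 20 rows; each row shifts and turns the pose as measured when the row begins; what a row does not reach is not made up. The controller multiplies each number of a shift by 60 mm and each number of a turn by 8 degrees. A row lasts 1/8 s, in which the tool goes at most 62.5 mm and 10.7 degrees, less where a joint would pass 70% of its speed; a pose out of reach is approached as far as the arm can. A call with a number of a shift or a turn outside -1 to 1 is refused whole. A call with a gripper value outside its range is refused whole. The fingers move at their own pace and stop on an object; the grip force is fixed at half the most. Time passes only in rows, so rows that do not move let the fingers close. It gives the time, the measured TCP pose, the force and the opening at its end, in the units of the state.
- r.sense(): the state, without advancing time (a new reading comes with each control period).
- viewer.capture(name): name is "scene" or "top" or "wrist"; returns (picture, depth): 480x640x3 uint8, red, green, blue; 480x640 float32, m along the optical axis (not along the pixel's ray), 0 where there is no reading.
- viewer.camera_params(name): a dict with "mtx" (3x3 intrinsics, pixels), "dist_coeffs" ([k1, k2, p1, p2, k3] as OpenCV has them; the pictures are not rectified), "pose" (4x4, takes a point from camera to world coordinates). Camera axes: x right, y down, z forward; pixel columns grow to the right and rows downward; lengths in m; the calibration is good to about 2 mm. A picture is of the moment at which its call begins: read the wrist's pose just before it. camera_params takes no time and is no camera call; for the wrist camera it gives the pose at the moment of the call.
- r.finish_job(): hands the job in, once; it reports no verdict.
Trained networks look in the newest picture that a camera, given by its name, has taken for a name from the list of things; names that differ only in an ending like _2 or _b are one class to them, and where a whole thing is asked for, a point or a joint stands for the part that bears it (a point fixed in the world has none). Each returns a list of dicts, best first, with "conf" (0 to 1); they miss things now and then, are a little off and sometimes report something else, mostly with a low value. They report only what shows in the picture. A call takes as long as a camera call. They do not tell look-alikes from the thing itself.
- spotter.find_in(camera, name): "centre" ([column, row] in pixels, amid what is visible of it).
- spotter.trace(camera, name): "mask" (480x640 bool, what is visible of it) and "centre" ([column, row] in pixels, amid what is visible of it).
The state is a dict: "time_s": time; "joints": joint angles; "joint_velocities": joint speeds; "effort": joint torques, N m; "tcp_pos": TCP position; "ee_rot": TCP orientation; "wrist_force": force on the tool from outside, world axes, zero at the start; "moment": the same for the moment, N m; "gripper_width": opening from 0.0 (shut) to 1.0 (fully open).
Only numpy, scipy, OpenCV 4.12 (cv2) and the standard library are available. Lean on these libraries where they do the work, as an engineer would, in place of code of your own. Each camera call takes 0.05 s, during which the arm holds its last target.

## Working session

There is one attempt and no reset: what is moved stays moved. The work goes in short steps, Python scripts to look and compute and a tool call to move; the robot and the scene stay as the last step left them, time stands still between calls to the robot, and variables do not carry over. Pictures are saved under pics/ and viewed, and the job is handed in when it is done.

Besides the shell and the picture viewer there is one more tool, called after "Call:" in YAML: its name, and indented under it one key for each argument. move_arm: Moves the arm, as the interface text tells. Its arguments: {"type":"object","properties":{"series":{"type":"array","items":{"type":"array","items":{"type":"array","items":{"type":"number","minimum":-1,"maximum":1}}}}},"required":["series"]}

```bash
mkdir -p pics; ls
cat > h.py <<'E'
from station import r, viewer, spotter
import numpy as np, cv2
def cap(cam,fn):
    p=viewer.camera_params(cam); im,d=viewer.capture(cam); cv2.imwrite('pics/'+fn+'.png',im[:,:,::-1]); return im,d,p
def ray(p,uv):
    K=np.array(p['mtx']);q=cv2.undistortPoints(np.array([[uv]],float),K,np.array(p['dist_coeffs']))[0,0]
    return np.array([q[0],q[1],1.0])
def world(p,uv,z):
    T=np.array(p['pose']); return T[:3,:3]@(ray(p,uv)*z)+T[:3,3]
def onplane(p,uv,h):
    T=np.array(p['pose']); d=T[:3,:3]@ray(p,uv); return T[:3,3]+d*(h-T[2,3])/d[2]
E
python3 - <<'E'
from h import *
s=r.sense();print(s['time_s'],s['tcp_pos'],s['ee_rot'],s['wrist_force'])
for c in('top','scene'):
    im,d,p=cap(c,c+'0')
    print(c,np.round(p['pose'],3).tolist())
    for n in ['red_timer','white_timer','green_timer','yellow_timer','red_cap','white_cap','green_cap','yellow_cap']:
        for o in spotter.find_in(c,n)[:4]:
            u,v=o['centre'];z=d[int(v),int(u)];print(n,round(o['conf'],2),np.round([u,v]),np.round(world(p,(u,v),z),3))
print(r.sense()['time_s'])
E
```

```text
pics
0.0 [0.2533952  0.57083567 0.29113548] [[-8.08891854e-04 -4.05916863e-01 -9.13909649e-01]
 [-2.08687825e-03 -9.13907272e-01  4.05917655e-01]
 [-9.99997495e-01  2.23556166e-03 -1.07846927e-04]] [-0.10996    -1.17241075  0.2053588 ]
top [[0.026, -0.995, 0.097, 0.405], [-1.0, -0.026, -0.004, -0.007], [0.007, -0.096, -0.995, 1.162], [0.0, 0.0, 0.0, 1.0]]
red_timer 0.91 [393. 304.] [ 0.39  -0.165  0.066]
red_timer 0.82 [478. 346.] [ 0.31  -0.335  0.064]
red_timer 0.75 [447. 296.] [ 0.407 -0.274  0.062]
red_timer 0.62 [502. 304.] [ 0.396 -0.393  0.04 ]
white_timer 0.85 [269. 240.] [0.512 0.09  0.066]
white_timer 0.73 [442. 181.] [ 0.652 -0.27   0.032]
white_timer 0.33 [367. 153.] [ 0.71  -0.111  0.022]
green_timer 0.94 [190. 247.] [0.493 0.251 0.064]
yellow_timer 0.6 [368. 247.] [ 0.503 -0.112  0.064]
red_cap 0.73 [485. 346.] [ 0.311 -0.35   0.063]
red_cap 0.7 [454. 296.] [ 0.408 -0.288  0.063]
red_cap 0.69 [515. 298.] [ 0.408 -0.409  0.067]
red_cap 0.63 [439. 180.] [ 0.652 -0.263  0.034]
white_cap 0.69 [370. 244.] [ 0.51  -0.117  0.062]
white_cap 0.54 [370. 248.] [ 0.502 -0.116  0.06
[... 511 characters left out ...]
 0.041]
green_timer 0.85 [390. 182.] [0.509 0.246 0.042]
green_timer 0.51 [444. 203.] [0.654 0.262 0.063]
green_timer 0.44 [357. 213.] [0.518 0.105 0.062]
green_timer 0.35 [366. 340.] [ 0.719 -0.109  0.022]
yellow_timer 0.83 [290. 284.] [ 0.524 -0.125  0.041]
red_cap 0.65 [243. 328.] [ 0.53  -0.264  0.064]
red_cap 0.65 [196. 298.] [ 0.411 -0.283  0.065]
red_cap 0.52 [227. 258.] [ 0.387 -0.178  0.064]
red_cap 0.48 [140. 293.] [ 0.314 -0.353  0.061]
white_cap 0.6 [353. 214.] [0.514 0.096 0.063]
green_cap 0.68 [390. 171.] [0.499 0.257 0.062]
green_cap 0.64 [286. 272.] [ 0.505 -0.119  0.065]
yellow_cap 0.63 [248. 420.] [ 0.652 -0.374  0.018]
yellow_cap 0.53 [288. 275.] [ 0.514 -0.12   0.065]
0.9
```

View pics/top0.png

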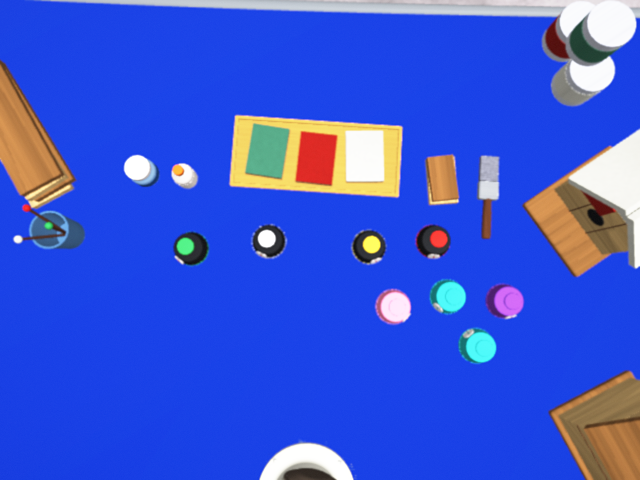

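View pics/scene0.png

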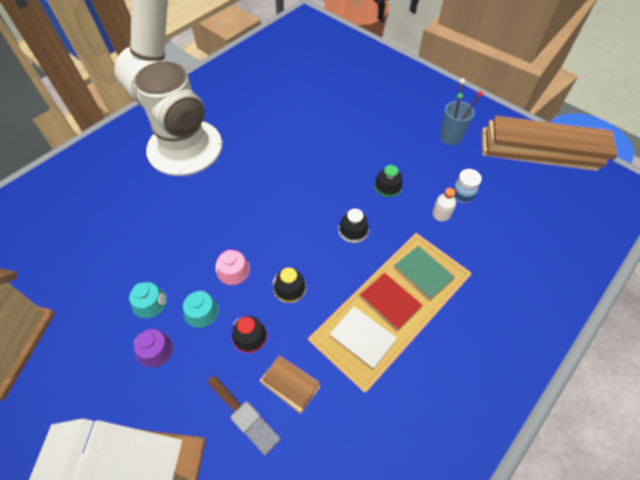

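Top view shows the red cap at (438,239), yellow at (371,244), white at (267,239) and green at (186,246). The pink, turquoise and purple timers in front are look-alikes. Next I'll measure the caps by colour in both views.

Run:
```python
from h import *
seeds={'top':dict(red=(438,239),white=(267,239),green=(186,246),yellow=(371,244)),'scene':dict(red=(246,325),white=(355,215),green=(391,172),yellow=(289,275))}
R={}
for c in seeds:
    im=cv2.imread(f'pics/{c}0.png'); p=viewer.camera_params(c)
    K=np.array(p['mtx']);T=np.array(p['pose'])
    for n,s in seeds[c].items():
        u,v=s
        ref=np.median(im[v-1:v+2,u-1:u+2].reshape(-1,3),axis=0)
        m=(np.abs(im.astype(int)-ref).max(2)<70).astype(np.uint8)
        nl,L,st,ce=cv2.connectedComponentsWithStats(m,connectivity=4)
        l=L[v,u]; R[c,n]=(p,ce[l]); print(c,n,ref,ce[l].round(1),st[l],'z=.064:',onplane(p,ce[l],.064).round(4))
for n in seeds['top']:
    A=np.zeros((3,3));b=np.zeros(3)
    for c in seeds:
        p,uv=R[c,n];T=np.array(p['pose']);d=T[:3,:3]@ray(p,uv);d/=np.linalg.norm(d);M=np.eye(3)-np.outer(d,d);A+=M;b+=M@T[:3,3]
    print(n,np.linalg.solve(A,b).round(4))
p=viewer.camera_params('wrist');print(np.round(p['pose'],3))
```

```text
top red [ 60.  67. 254.] [438.3 238.5] [430 231  17  16 218] z=.064: [ 0.525  -0.2559  0.064 ]
top white [255. 255. 255.] [266.3 238.2] [258 230  17  17 236] z=.064: [0.5162 0.0965 0.064 ]
top green [139. 243.  85.] [184.9 245.9] [177 238  17  17 218] z=.064: [0.496  0.2613 0.064 ]
top yellow [ 97. 254. 255.] [371.1 244.1] [363 236  17  17 226] z=.064: [ 0.5097 -0.1186  0.064 ]
scene red [ 67.  72. 236.] [245.5 324.8] [237 317  18  17 222] z=.064: [ 0.5282 -0.2565  0.064 ]
scene white [246. 247. 247.] [354.9 214.9] [348 209  15  13 159] z=.064: [0.5191 0.0955 0.064 ]
scene green [123. 216.  94.] [390.9 169.9] [385 165  13  11 119] z=.064: [0.4984 0.2604 0.064 ]
scene yellow [109. 239. 246.] [288.1 274.6] [280 268  17  14 187] z=.064: [ 0.5129 -0.119   0.064 ]
red [ 0.526  -0.2563  0.0597]
white [0.5171 0.0973 0.0602]
green [0.4967 0.2625 0.0608]
yellow [ 0.5107 -0.1183  0.0602]
[[-0.405 -0.879 -0.251  0.323]
 [-0.914  0.39   0.111  0.54 ]
 [ 0.     0.275 -0.961  0.384]
 [ 0.     0.     0.     1.   ]]
```

Call:
move_arm:
  series:
    - [[0, 0, 0, 0.28, -0.86, -0.07, 0], [0, 0, 0, 0.28, -0.86, -0.07, 0], [0, 0, 0, 0.28, -0.86, -0.07, 0], [0, 0, 0, 0.28, -0.86, -0.07, 0], [0, 0, 0, 0.28, -0.86, -0.07, 0], [0, 0, 0, 0.28, -0.86, -0.07, 0], [0, 0, 0, 0.28, -0.86, -0.07, 0], [0, 0, 0, 0.28, -0.86, -0.07, 0], [0, 0, 0, 0.28, -0.86, -0.07, 0], [0, 0, 0, 0.28, -0.86, -0.07, 0], [0, 0, 0, 0.28, -0.86, -0.07, 0], [0, 0, 0, 0.28, -0.86, -0.07, 0], [0, 0, 0, 0.28, -0.86, -0.07, 0], [0, 0, 0, 0.28, -0.86, -0.07, 0], [0, 0, 0, 0.28, -0.86, -0.07, 0], [0, 0, 0, 0, 0, 0, 0]]

```text
time_s: 2.9
tcp_pos: [0.5108, -0.2275, 0.2306]
ee_rot: [[0.013, -0.4, -0.916], [0.005, -0.916, 0.401], [-1.0, -0.01, -0.01]]
wrist_force: [-1.0, 0.7, 0.5]
gripper_width: 0.007
```

Run:
```python
from h import *
im,d,p=cap('wrist','w1')
s=r.sense();print(s['tcp_pos'],s['ee_rot'][:,0],s['wrist_force'])
hsv=cv2.cvtColor(im,cv2.COLOR_RGB2HSV)
m=(((hsv[...,0]<6)|(hsv[...,0]>174))&(hsv[...,1]>140)&(hsv[...,2]>140)).astype(np.uint8)
n,L,st,ce=cv2.connectedComponentsWithStats(m)
for l in range(1,n):
    if st[l,4]>200:
        u,v=ce[l]; print(st[l],ce[l].round(1),world(p,ce[l],d[int(v),int(u)]).round(4),onplane(p,ce[l],.064).round(4))
```

```text
[ 0.5102837  -0.22606047  0.23083643] [ 0.0130746   0.00591381 -0.99989704] [-0.14691808 -0.31577331  0.34532957]
[  0 137  18  44 431] [  5.8 163.4] [ 0.6526 -0.0338  0.0225] [ 0.6426 -0.0649  0.064 ]
[ 328  180   53   52 2118] [353.8 205.1] [ 0.5281 -0.2582  0.0645] [ 0.528  -0.2582  0.064 ]
```

View pics/w1.png

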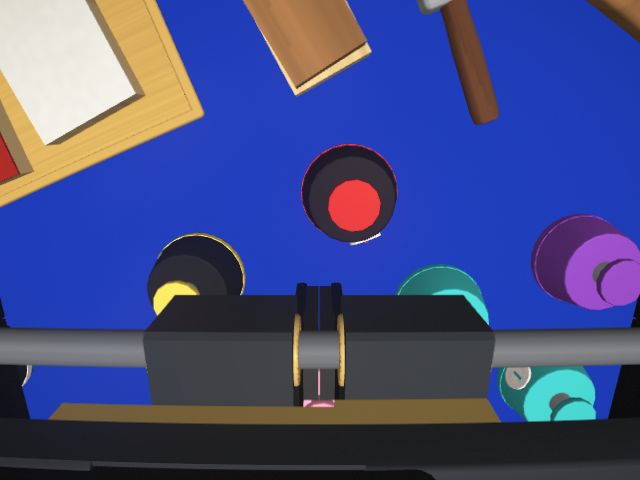

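Wrist view: the red cap is at (354,205), which gives (0.528, -0.258, 0.0645). That agrees with the fixed cameras to about 2 mm. I'll align above it.

Call:
move_arm:
  series:
    - [[-0.04, 0.09, 0, 0.28, -0.52, -0.3, 0], [0, 0, 0, 0, 0, -0.5, 0], [0, 0, 0, 0, 0, -0.4, 0], [0, 0, 0, 0, 0, 0, 0]]

```text
time_s: 3.45
tcp_pos: [0.5275, -0.2543, 0.1593]
ee_rot: [[0.003, -0.395, -0.919], [0.0, -0.919, 0.395], [-1.0, -0.001, -0.003]]
wrist_force: [-0.6, -0.1, 0.2]
gripper_width: 0.006
```

Call:
move_arm:
  series:
    - [[0, 0, 0, 0, -0.045, -0.2, 0], [0, 0, 0, 0, 0, -0.12, 0], [0, 0, 0, 0, 0, 0, 0]]

```text
time_s: 3.82
tcp_pos: [0.5288, -0.256, 0.1419]
ee_rot: [[0.008, -0.392, -0.92], [-0.001, -0.92, 0.392], [-1.0, -0.002, -0.008]]
wrist_force: [0.1, 0.2, -0.1]
gripper_width: 0.006
```

Call:
move_arm:
  series:
    - [[0, 0, 0, -0.02, 0, -0.05, 0], [0, 0, 0, 0, 0, -0.05, 0], [0, 0, 0, 0, 0, -0.05, 0], [0, 0, 0, 0, 0, 0, 0]]

```text
time_s: 4.32
tcp_pos: [0.5281, -0.2563, 0.1337]
ee_rot: [[0.01, -0.392, -0.92], [-0.002, -0.92, 0.392], [-1.0, -0.002, -0.01]]
wrist_force: [-0.1, 0.6, -0.3]
gripper_width: 0.007
```

Call:
move_arm:
  series:
    - [[0, 0, 0, 0, 0, -0.05, 0], [0, 0, 0, 0, 0, -0.05, 0], [0, 0, 0, 0, 0, 0, 0]]

```text
time_s: 4.7
tcp_pos: [0.5283, -0.2563, 0.1283]
ee_rot: [[0.011, -0.392, -0.92], [-0.002, -0.92, 0.392], [-1.0, -0.002, -0.011]]
wrist_force: [0.0, -1.0, 0.7]
gripper_width: 0.007
```

Call:
move_arm:
  series:
    - [[0, 0, 0, 0, 0, -0.05, 0]]

```text
time_s: 4.82
tcp_pos: [0.5283, -0.2563, 0.1256]
ee_rot: [[0.011, -0.392, -0.92], [-0.002, -0.92, 0.392], [-1.0, -0.002, -0.011]]
wrist_force: [-1.2, 1.8, 5.6]
gripper_width: 0.005
```

Run:
```python
from h import *
im,d,p=cap('scene','s1'); s=r.sense();print(s['tcp_pos'],s['wrist_force'])
cv2.imwrite('pics/s1c.png',cv2.resize(im[240:400,160:360,::-1],None,fx=4,fy=4)[:600])
```

```text
[ 0.52825666 -0.25628672  0.1251171 ] [-1.9279026   0.694911    4.16981628]
```

View pics/s1c.png

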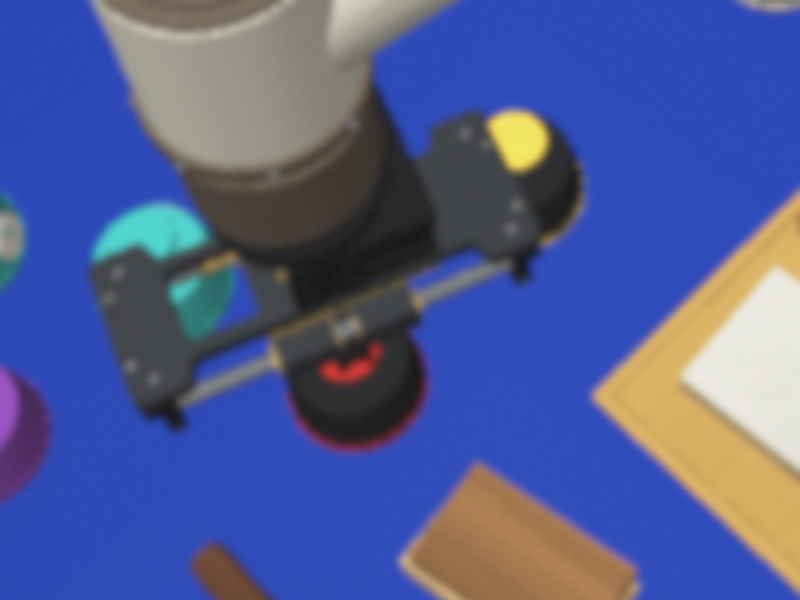

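Force of about 5.5 N at tip z 0.0555 fits a press depth of about 8 mm. I'll go a little further.

Call:
move_arm:
  series:
    - [[0, 0, 0, 0, 0, -0.05, 0]]

```text
time_s: 5.0
tcp_pos: [0.5283, -0.2563, 0.1225]
ee_rot: [[0.011, -0.392, -0.92], [-0.003, -0.92, 0.392], [-1.0, -0.002, -0.011]]
wrist_force: [-2.1, 1.1, 5.4]
gripper_width: 0.01
```

Call:
move_arm:
  series:
    - [[0, 0, 0, 0, 0, 0.3, 0], [0, 0, 0, 0, 0, 0.9, 0], [-0.02, 0.08, 0, -0.3, 0.5, 0.7, 0], [0, 0, 0, 0, 0, 0, 0]]

```text
time_s: 5.5
tcp_pos: [0.5094, -0.2256, 0.2358]
ee_rot: [[-0.004, -0.393, -0.919], [-0.004, -0.919, 0.393], [-1.0, 0.005, 0.002]]
wrist_force: [0.4, -0.1, -0.7]
gripper_width: 0.006
```

```bash
cat > chk.py <<'E'
from h import *
import sys
c,fn=sys.argv[1:3]
im,d,p=cap('wrist',fn)
s=r.sense();print(s['time_s'],s['tcp_pos'],s['ee_rot'][:,0],s['wrist_force'])
hsv=cv2.cvtColor(im,cv2.COLOR_RGB2HSV);H,S,V=[hsv[...,i] for i in range(3)]
m={'red':((H<6)|(H>174))&(S>140)&(V>140),'white':(S<30)&(V>200),'green':(H>45)&(H<80)&(S>80)&(V>120)}[c].astype(np.uint8)
n,L,st,ce=cv2.connectedComponentsWithStats(m)
for l in range(1,n):
    if st[l,4]>300:
        u,v=ce[l]; print(st[l],ce[l].round(1),'depth',world(p,ce[l],d[int(v),int(u)]).round(4),'z64',onplane(p,ce[l],.064).round(4),'medz',np.median(d[L==l]).round(4))
E
python3 chk.py red w2
```

```text
5.55 [ 0.50903996 -0.22598022  0.23391514] [-0.00668771 -0.00300053 -0.99997314] [0.03009169 0.11486689 0.07478707]
[  0 133  16  39 321] [  4.9 156.1] depth [ 0.6512 -0.0342  0.0223] z64 [ 0.6414 -0.0645  0.064 ] medz 0.2993
[ 326  170   49   50 1898] [350.  194.6] depth [ 0.5279 -0.2583  0.0515] z64 [ 0.5302 -0.2581  0.064 ] medz 0.2782
```

View pics/w2.png

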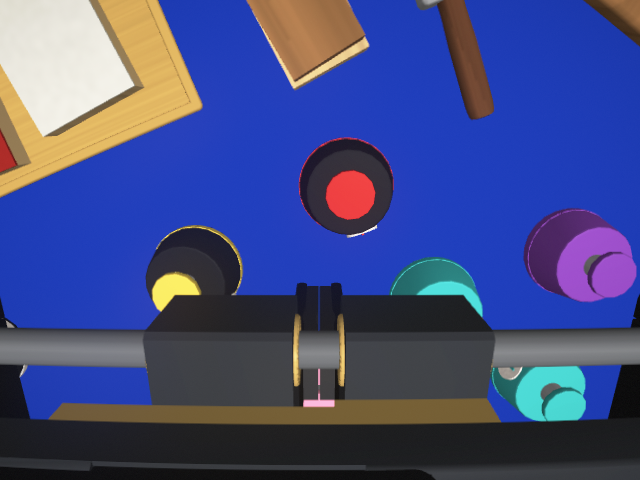

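The red cap is now at z 0.0515, about 12.5 mm down, and the timer has not shifted. On to white.

Call:
move_arm:
  series:
    - [[0, -0.05, 0, -0.02, 0.84, 0, 0], [0, 0, 0, -0.02, 0.84, 0, 0], [0, 0, 0, -0.02, 0.84, 0, 0], [0, 0, 0, -0.02, 0.84, 0, 0], [0, 0, 0, -0.02, 0.84, 0, 0], [0, 0, 0, -0.02, 0.84, 0, 0], [0, 0, 0, -0.02, 0.84, 0, 0], [0, 0, 0, 0, 0, 0, 0]]

```text
time_s: 6.55
tcp_pos: [0.4983, 0.1346, 0.2196]
ee_rot: [[-0.018, -0.402, -0.916], [-0.007, -0.916, 0.402], [-1.0, 0.014, 0.013]]
wrist_force: [0.1, 0.1, -1.0]
gripper_width: 0.003
```

```bash
python3 chk.py white w3
```

```text
6.6 [0.49787854 0.13316044 0.21924939] [-0.019177   -0.00764628 -0.99978687] [-0.50015023 -0.15662546  0.29465933]
[   0   77   78   73 4089] [ 31.8 110.6] depth [0.6425 0.2554 0.0556] z64 [0.6402 0.2505 0.064 ] medz 0.2445
[ 335  163   55   56 2394] [361.6 191. ] depth [0.519  0.0942 0.0637] z64 [0.519  0.0942 0.064 ] medz 0.2492
```

View pics/w3.png

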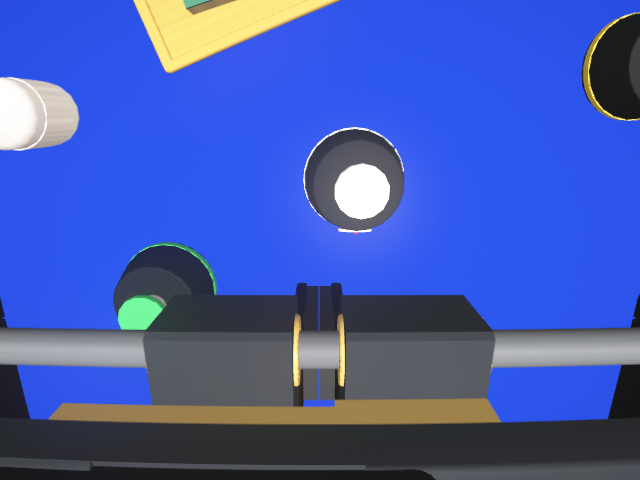

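White cap at (362,191) gives (0.519, 0.0945, 0.0637), which agrees with the fixed cameras.

Call:
move_arm:
  series:
    - [[0.05, -0.14, 0, 0.35, -0.65, -0.2, 0], [0, 0, 0, 0, 0, -0.4, 0], [0, 0, 0, 0, 0, -0.35, 0], [0, 0, 0, 0, 0, 0, 0]]

```text
time_s: 7.1
tcp_pos: [0.5187, 0.0883, 0.1566]
ee_rot: [[-0.006, -0.408, -0.913], [-0.003, -0.913, 0.408], [-1.0, 0.005, 0.004]]
wrist_force: [-0.3, 0.1, 0.0]
gripper_width: 0.011
```

Call:
move_arm:
  series:
    - [[0.02, -0.04, 0, 0.01, 0.1, -0.1, 0], [0, 0, 0, 0, 0, -0.1, 0], [0, 0, 0, 0, 0, -0.08, 0], [0, 0, 0, 0, 0, 0, 0]]

```text
time_s: 7.6
tcp_pos: [0.5202, 0.0942, 0.1401]
ee_rot: [[0.003, -0.409, -0.912], [0.0, -0.912, 0.409], [-1.0, -0.002, -0.002]]
wrist_force: [-0.0, -0.3, -0.8]
gripper_width: 0.005
```

Call:
move_arm:
  series:
    - [[0, 0, 0, -0.01, 0, -0.05, 0], [0, 0, 0, 0, 0, -0.05, 0], [0, 0, 0, 0, 0, -0.05, 0], [0, 0, 0, 0, 0, -0.05, 0]]

```text
time_s: 8.1
tcp_pos: [0.52, 0.0945, 0.129]
ee_rot: [[0.005, -0.408, -0.913], [0.001, -0.913, 0.408], [-1.0, -0.003, -0.004]]
wrist_force: [-1.3, -0.9, 5.1]
gripper_width: 0.003
```

Call:
move_arm:
  series:
    - [[0, 0, 0, 0, 0, -0.05, 0], [0, 0, 0, 0, 0, -0.05, 0]]

```text
time_s: 8.35
tcp_pos: [0.52, 0.0945, 0.1233]
ee_rot: [[0.005, -0.408, -0.913], [0.001, -0.913, 0.408], [-1.0, -0.003, -0.004]]
wrist_force: [-1.8, -0.1, 5.7]
gripper_width: 0.005
```

Call:
move_arm:
  series:
    - [[0, 0, 0, 0, 0, 0.3, 0], [0, 0, 0, 0, 0, 0.9, 0], [-0.02, 0.03, 0, -0.3, 0.5, 0.7, 0], [0, 0, 0, 0, 0, 0, 0]]

```text
time_s: 8.85
tcp_pos: [0.5013, 0.125, 0.2374]
ee_rot: [[-0.002, -0.41, -0.912], [-0.002, -0.912, 0.41], [-1.0, 0.003, 0.001]]
wrist_force: [0.6, 0.2, 0.4]
gripper_width: 0.002
```

```bash
python3 chk.py white w4
```

```text
8.9 [0.50066412 0.12404467 0.23553388] [-0.00549816 -0.00364975 -0.99997822] [ 0.37646556 -0.14182107  0.61181886]
[   0   97   87   67 4158] [ 38.5 127.1] depth [0.6442 0.2578 0.0584] z64 [0.6427 0.2544 0.064 ] medz 0.2635
[ 324  172   49   50 1908] [348.  196.7] depth [0.5189 0.0941 0.0531] z64 [0.5209 0.0941 0.064 ] medz 0.2793
```

View pics/w4.png

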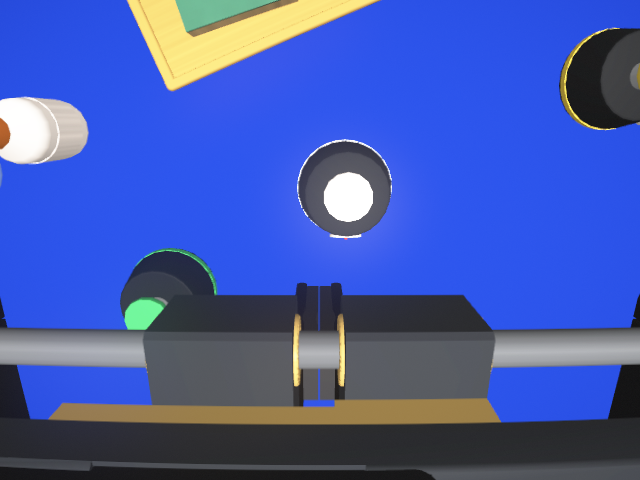

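White is about 11 mm down and has not moved. On to green.

Call:
move_arm:
  series:
    - [[0.02, -0.04, 0, -0.12, 0.9, 0, 0], [0, 0, 0, -0.12, 0.9, 0, 0], [0, 0, 0, -0.12, 0.9, 0, 0], [0, 0, 0, 0, 0, 0, 0]]

```text
time_s: 9.4
tcp_pos: [0.4775, 0.2874, 0.2284]
ee_rot: [[-0.008, -0.417, -0.909], [-0.007, -0.909, 0.417], [-1.0, 0.009, 0.004]]
wrist_force: [-0.3, -1.2, -0.5]
gripper_width: 0.006
```

```bash
python3 chk.py green w5
```

```text
9.45 [0.47725884 0.28567536 0.2280476 ] [-0.00935919 -0.00782552 -0.99992558] [-0.65914139 -0.13777511 -0.98881749]
[ 315  172   55   53 2242] [342.1 197.7] depth [0.4984 0.2591 0.0632] z64 [0.4985 0.2591 0.064 ] medz 0.2593
```

View pics/w5.png

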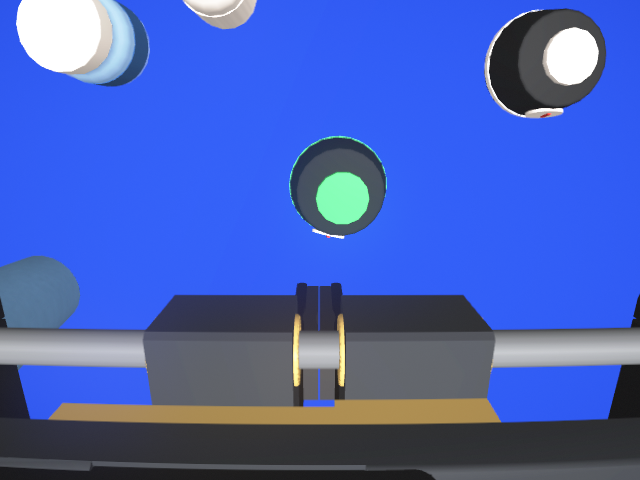

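Green cap at (342,198) gives (0.4985, 0.2595, 0.063).

Call:
move_arm:
  series:
    - [[0.05, -0.08, 0, 0.35, -0.4, -0.2, 0], [0, 0, 0, 0, 0, -0.4, 0], [0, 0, 0, 0, 0, -0.45, 0], [0, 0, 0, 0, 0, 0, 0]]

```text
time_s: 9.95
tcp_pos: [0.4982, 0.2547, 0.159]
ee_rot: [[-0.005, -0.424, -0.906], [-0.006, -0.906, 0.424], [-1.0, 0.008, 0.002]]
wrist_force: [0.4, -0.8, 0.6]
gripper_width: 0.005
```

Call:
move_arm:
  series:
    - [[0.03, -0.03, 0, 0.01, 0.08, -0.12, 0], [0, 0, 0, 0, 0, -0.1, 0], [0, 0, 0, 0, 0, -0.08, 0], [0, 0, 0, 0, 0, 0, 0]]

```text
time_s: 10.45
tcp_pos: [0.5, 0.2593, 0.1418]
ee_rot: [[0.002, -0.425, -0.905], [0.0, -0.905, 0.425], [-1.0, -0.001, -0.002]]
wrist_force: [-0.4, 0.8, 0.4]
gripper_width: 0.006
```

Call:
move_arm:
  series:
    - [[0, 0, 0, -0.02, 0, -0.06, 0], [0, 0, 0, 0, 0, -0.05, 0], [0, 0, 0, 0, 0, -0.05, 0], [0, 0, 0, 0, 0, -0.05, 0]]

```text
time_s: 10.95
tcp_pos: [0.4991, 0.2599, 0.1302]
ee_rot: [[0.004, -0.424, -0.906], [0.001, -0.906, 0.424], [-1.0, -0.003, -0.003]]
wrist_force: [-1.9, -0.4, 4.3]
gripper_width: 0.003
```

Call:
move_arm:
  series:
    - [[0, 0, 0, 0, 0, -0.05, 0], [0, 0, 0, 0, 0, -0.06, 0]]

```text
time_s: 11.2
tcp_pos: [0.4991, 0.2599, 0.1241]
ee_rot: [[0.005, -0.424, -0.906], [0.001, -0.906, 0.424], [-1.0, -0.003, -0.004]]
wrist_force: [-2.0, -1.0, 5.7]
gripper_width: 0.009
```

Call:
move_arm:
  series:
    - [[0, 0, 0, 0, 0, 0.3, 0], [0, 0, 0, 0, 0, 0.9, 0], [0, 0, 0, -0.3, 0.5, 0.7, 0], [0, 0, 0, 0, 0, 0, 0]]

```text
time_s: 11.7
tcp_pos: [0.4804, 0.2901, 0.238]
ee_rot: [[0.002, -0.426, -0.905], [0.0, -0.905, 0.426], [-1.0, -0.001, -0.002]]
wrist_force: [0.4, 1.2, -0.9]
gripper_width: 0.003
```

```bash
python3 chk.py green w6
python3 - <<'E'
from h import *
im,d,p=cap('top','top1')
for n,(u,v) in dict(red=(438,239),white=(267,239),yellow=(371,244)).items(): print(n, np.round([world(p,(u,v),np.median(d[v-3:v+4,u-3:u+4]))],4))
E
```

```text
11.75 [0.47974954 0.28862845 0.23590616] [-0.00169254 -0.00261497 -0.99999515] [-0.43178523  0.38518688  0.12512638]
[ 323  172   51   49 1939] [348.1 196. ] depth [0.4986 0.2591 0.0543] z64 [0.5004 0.259  0.064 ] medz 0.2791
red [[ 0.5251 -0.2578  0.0528]]
white [[0.5156 0.0958 0.0541]]
yellow [[ 0.5099 -0.1182  0.065 ]]
```

View pics/top1.png

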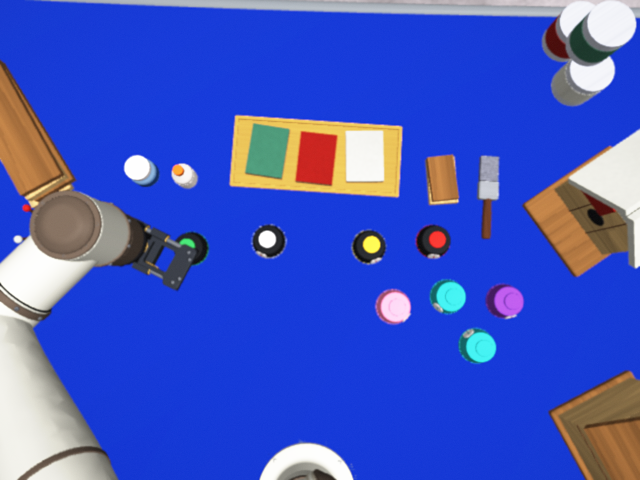

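View pics/w6.png

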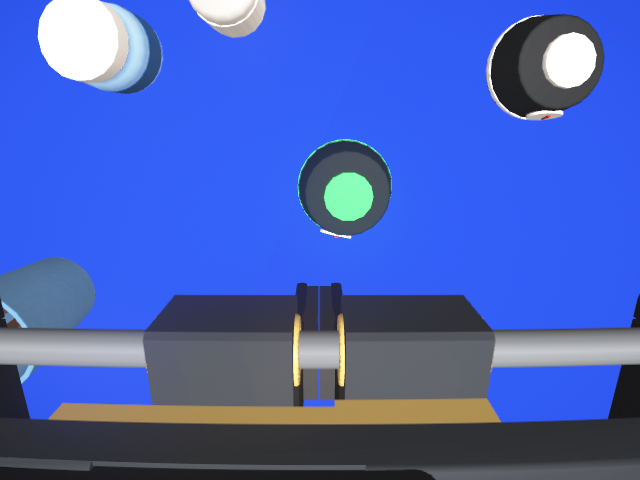

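All three are down and nothing else has moved. Green, at about 9 to 10 mm, is only a little past half-way, so I'll press it 2 mm further for margin.

Call:
move_arm:
  series:
    - [[0, 0, 0, 0.32, -0.45, -0.3, 0], [0, 0, 0, 0, 0, -0.5, 0], [0, 0, 0, 0, 0, -0.5, 0], [0, 0, 0, 0, 0, 0, 0]]

```text
time_s: 12.3
tcp_pos: [0.4972, 0.2556, 0.1474]
ee_rot: [[-0.014, -0.431, -0.902], [-0.012, -0.902, 0.431], [-1.0, 0.017, 0.007]]
wrist_force: [-0.2, -0.2, 1.1]
gripper_width: 0.006
```

Call:
move_arm:
  series:
    - [[0.08, -0.1, 0, 0.03, 0.06, -0.1, 0], [0, 0, 0, 0, 0, -0.08, 0], [0, 0, 0, 0, 0, 0, 0]]

```text
time_s: 12.68
tcp_pos: [0.5, 0.2597, 0.137]
ee_rot: [[0.003, -0.431, -0.902], [0.0, -0.902, 0.431], [-1.0, -0.002, -0.002]]
wrist_force: [-0.2, -1.1, -1.4]
gripper_width: 0.008
```

Call:
move_arm:
  series:
    - [[0, 0, 0, -0.02, 0, -0.06, 0], [0, 0, 0, 0, 0, -0.06, 0], [0, 0, 0, 0, 0, -0.06, 0], [0, 0, 0, 0, 0, -0.05, 0]]

```text
time_s: 13.18
tcp_pos: [0.4991, 0.2604, 0.1239]
ee_rot: [[0.005, -0.43, -0.903], [0.003, -0.903, 0.43], [-1.0, -0.005, -0.004]]
wrist_force: [-0.6, -0.1, 2.6]
gripper_width: 0.006
```

Call:
move_arm:
  series:
    - [[0, 0, 0, 0, 0, -0.04, 0]]

```text
time_s: 13.3
tcp_pos: [0.4992, 0.2604, 0.122]
ee_rot: [[0.005, -0.43, -0.903], [0.003, -0.903, 0.43], [-1.0, -0.005, -0.004]]
wrist_force: [-2.7, 0.4, 5.9]
gripper_width: -0.0
```

Call:
move_arm:
  series:
    - [[0, 0, 0, 0, 0, 0.3, 0], [0, 0, 0, 0, 0, 0.9, 0], [0, 0, 0, -0.3, 0.5, 0.7, 0], [0, 0, 0, 0, 0, 0, 0], [0, 0, 0, 0, 0, 0, 0]]

```text
time_s: 13.92
tcp_pos: [0.48, 0.2901, 0.2371]
ee_rot: [[0.002, -0.431, -0.902], [0.001, -0.902, 0.431], [-1.0, -0.002, -0.002]]
wrist_force: [0.3, -0.4, -0.1]
gripper_width: 0.008
```

```bash
python3 chk.py green w7; python3 -c "
from h import *
r.finish_job()"
```

```text
13.975 [0.48031821 0.29014058 0.2372678 ] [ 2.89967920e-03  8.38055119e-04 -9.99995445e-01] [ 0.18718733 -0.46157764  0.65344766]
[ 323  171   50   49 1930] [347.6 195.1] depth [0.4984 0.2591 0.0511] z64 [0.5008 0.259  0.064 ] medz 0.28
the job is handed in; nothing more can be done
```

I pressed the red, then the white, then the green timer with the closed fingertips, and handed the job in at about 14 s. I read upward forces of up to about 6 N.

| Timer | Cap height after pressing | Button pressed |
|---|---|---|
| Red | 0.0515 m | about 12.5 mm |
| White | 0.053 m | about 11 mm |
| Green | 0.051 m | about 12 mm |

- **Green pressed twice:** the first press came out at about 9 to 10 mm, so I pressed it about 2 mm further for margin.
- **Nothing shifted:** the pressed timers stayed within about 1 mm. The last top picture, taken before green's second press, shows the boards, the look-alikes and the other things where they were.
- **Yellow left alone:** its cap still reads 0.065 m, so its button is up.
- **Disagreements:**
  - Locating the caps from the two fixed cameras gave heights about 4 mm too low. The wrist camera's depth matched the stated 64 mm, so I used that.
  - The force dropped to about 1 N when the arm paused during the red press. I took this as the button holding its place, and the depth reading afterwards confirmed it was down.

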